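# Dock the telescoping bottle brush and hold it drawn out to its second stop

### The job

Get the telescoping bottle brush ready for a tall bottle: set the foot of its handle flat and square, right down in the matching pocket of the holder, with the brush still pushed in. Then pinch in the button on the side of the sliding collar and, with the button in, draw the brush straight out past its first stop to the second, where it can go no farther. It does not lock there and springs back if let go, so finish while holding it out, the foot still fully seated in the holder, and leave the mug, lemon and small mill alone.

Things in the scene. Friction and masses are not known exactly. Their poses are not given: they have to be found in the camera images.
- brush: Handle of the loose telescoping bottle brush (0.5 kg), white, lying foot down. Origin: centre of the underside of its foot, 80 (x) x 48 x 14 mm high; x points along the telescope to the bristles, z up. A tongue 20 mm wide, 14 mm high stands out ahead of the foot, x = 40 to 54 mm. Grip block on the foot: 74 (x) x 32 wide, z = 14 to 46 mm
- brush_grip (a point): middle of the grip block, 34 mm above the underside of the foot at x = y = 0 of the handle, axes as the handle; grasp the block across its 32 mm width (y) to carry the brush. From the block an outer steel tube of 20 mm diameter runs on to x = 70 mm of the handle, its axis (the telescope's) 28 mm above the underside
- brush_collar (a point): centre of the sliding part's square collar, on the telescope's axis, 92 mm ahead of the handle's origin when pushed in; x points to the bristles. Collar 36 long, 26 wide (y), 26 mm high, button on its +y side; pinched across y with the button in: 27 mm. Ahead of it a 38 mm steel ferrule from x = 18 mm, then the 38 mm bristle head to x = 100 mm
- brush_slide (a joint): how far the telescope is drawn out, m: 0 pushed in, 0.050 first stop, 0.100 second stop (rigid end). Button out: locked at 0, and snaps locked at 0.050. Button pinched in: slides past the first stop. A spring pulls it back with 3 N (in) to 4 N (out), friction about 1 N; no lock at the second stop
- brush_button (a joint): travel of the button, m: 0 out, 0.006 fully in (the slide is free from about 0.005). 24 mm long (x), 16 mm high, centred on the collar's +y side, 7 mm proud of it when out, 1 mm when in; spring 3 N at first, 6.6 N fully in. Gripping the collar across y with one finger on the button presses it in
- holder: grey plastic holder fixed to the worktop, 124 (x) x 92 x 18 mm high, origin at the centre of its underside; x is the way the seated brush points. Pocket 83 x 51 mm, centred, 12 mm deep, with a 25 mm wide notch open to the front (+x) for the tongue, so the foot fits one way round only; 1.5 mm clearance a side; the walls' upper 6 mm slope out at 45 degrees as a lead-in
- holder_pocket (a point): centre of the pocket floor, 6 mm above the worktop; axes as the holder. Seated, the handle's origin is here and the axes agree
- mug: blue and white mug, 78 mm wide, 112 mm with its handle, 92 mm high, origin at the centre of its underside; leave alone
- lemon: lemon, 71 x 53 x 51 mm, origin at its underside; leave alone
- mill: small grey and glass salt mill, 44 mm diameter, 90 mm high, origin at the centre of its underside; leave alone
Things that resemble listed ones, but are neither listed nor needed, are in the scene too. Of the things like the holder, leave any that is black or brown; of the rest the larger one is meant.

How it is judged:
By the outcome, as a careful person would: the job done as asked, in the order asked, and still so for the second after the job is handed in, while the arm keeps its last pose, push and grip.
It also fails if it takes over 48 s, if anything falls off the work surface, if the arm or the gripper's body presses on something with over 40 N, if the wrist force passes 120 N, or if a joint passes its speed limit or range.

### The arm

A 6-joint arm with a two-finger parallel gripper is mounted at the origin on a cart in front of the work surface, level with it; the furniture and walls round the work are solid. World frame = base frame: x ahead of the robot, y to its left, z up, the work surface at z = 0. Lengths are in mm, angles in rad, forces in N, time in s.
With the tool pointing down it reaches from about 300 to 775 mm from the base axis. Payload 14.6 kg.
Tool frame: the origin (TCP) lies between the finger pads; the fingertips stand manip.tip_reach ahead of it and the grasp point (between the pads) lies 5 mm behind it (manip.tip_reach is the distance from the TCP to the fingertips, in mm); z points along the fingers, y is the line along which they close (so a half turn about z gives the same grasp; the last joint's range is limited). The gripper opens to 94 mm and grips with 3 to 60 N. Pads are 16 mm wide; open, the fingers measure 119 mm over their backs; the gripper's body (75 mm by 177 mm) begins 78 mm behind the grasp point.
Start: joints at [-1.26, 0.3, 1.521, -0, 1.321, -0.067], TCP at [202.875, -511.206, 219.446] pointing down, gripper open.
Joint ranges: [-3.03, 3.03], [-0.79, 2.21], [0.23, 2.52], [-1.04, 4.18], [0, 3.07], [-2.55, 2.55]. Speed limits (rad/s): [2.22, 2.22, 2.57, 3.14, 3.14, 3.14].

### API

Orientations are given as [roll, pitch, yaw] about the fixed x, y, z axes, in that order (R = Rz(yaw) Ry(pitch) Rx(roll)).
In Python, from cell import manip gives the robot as it stands. The module is installed in compiled form; this text tells all that it offers.
- The arm moves only by the shell command python3 -m creep 'ROWS' [FORCE]. ROWS is JSON, a list of rows, each a list of 3 entries, a list of its own where there are three numbers: the opening, from -1 (shut) to 1 (fully open), then the shift along the tool's x, y, z in cm, then the turn about the tool's z in units of 5 degrees (1.0 is 5 degrees). In form: [[grip, [tx, ty, tz], roll], ...]. A call has 1 to 12 rows; each row is the pose to reach, as a shift and turn from the pose commanded when the call began, along the tool's axes at that moment; what a row does not reach only later rows make up. A row lasts 1/10 s, in which the tool goes at most 50 mm and 8.59 degrees, less where a joint would pass 70% of its speed; a pose out of reach is approached as far as the arm can. A call with a gripper value outside its range is refused whole. The fingers move at their own pace and stop on an object; FORCE is the grip in N (left out, the last holds). Time passes only in rows, so rows that repeat a pose let the fingers close. It gives the time, the measured TCP pose, the force, the opening and the grip force at its end, in the units of the state.
- manip.read_state(): the state, without advancing time (a new reading comes with each control period).
- manip.camera(name): name is "side" or "top"; returns the picture (480x640x3 uint8, red, green, blue); there is no depth.
- manip.camera_params(name): a dict with "fovy" (degrees; the focal length in pixels is half the picture's height over the tangent of half this angle, whatever the lens; pixels are square), "cx", "cy" (the principal point, pixels), "k1" (the pictures are not rectified: a ray, as slopes to the right and down, at radius r is drawn at 1 + k1 r^2 times it, then the intrinsics apply), "origin" and "attitude" of the camera in the world. Camera axes: x right, y down, z forward; pixel columns grow to the right and rows downward; lengths in mm; the calibration is good to about 2 mm. A picture is of the moment at which its call begins. camera_params takes no time and is no camera call.
- manip.sign_off(): hands the job in; it is judged then, once.
The state is a dict: "clock": time; "joints": joint angles; "qd": joint speeds; "effort": joint torques, N m; "eef_pos": TCP position; "eef_rot": TCP orientation; "wrist_force": force on the tool from outside, world axes, zero at the start; "moment": the same for the moment, N m; "finger_gap": finger opening in mm; "finger_force": force on a finger pad.
Only numpy, scipy, OpenCV 4.12 (cv2) and the standard library are available. Lean on these libraries where they do the work, as an engineer would, in place of code of your own. Each camera call takes 0.05 s, during which the arm holds its last target. There are 200 camera calls.

## Working session

There is one attempt and no reset: what is moved stays moved. The work goes in short steps, Python scripts to look and compute and a shell command to move; the robot and the scene stay as the last step left them, time stands still between calls to the robot, and variables do not carry over. Pictures are saved under pics/ and viewed, at most 10 in all, crops included, and the job is handed in when it is done.

```bash
mkdir -p pics; python3 - <<'E'
from cell import manip
import cv2
for n in("top","side"):
    cv2.imwrite(f"pics/{n}0.png",manip.camera(n)[:,:,::-1]); print(n,manip.camera_params(n))
print(manip.tip_reach,manip.read_state())
E
```

```text
top {'fovy': 43.41056748291337, 'cx': 318.66054259326796, 'cy': 246.54999962745, 'k1': 0.025784144129646684, 'origin': array([ 470.82162246,  -40.95289366, 1223.56664783]), 'attitude': array([-3.01337410e+00, -6.44852697e-04, -1.58455297e+00])}
side {'fovy': 49.54537924189644, 'cx': 325.2291404384702, 'cy': 238.9718754209595, 'k1': -0.14341901413760455, 'origin': array([ 503.1359927 , -864.33033335,  544.31842942]), 'attitude': array([-2.09906424,  0.01254126, -0.11706431])}
14.0 {'clock': 0.1, 'joints': array([-1.25962455e+00,  3.00409493e-01,  1.52150648e+00, -5.35928171e-06,
        1.32068507e+00, -6.66275177e-02]), 'qd': array([-0.00292114, -0.00182129, -0.00221827,  0.00032825,  0.00095532,
       -0.00014317]), 'effort': array([ 4.04448219e-03, -5.32638717e+01, -3.53284979e+01,  7.10049109e-02,
        2.34556070e-02, -5.60051922e-05]), 'eef_pos': array([ 202.79839706, -511.01742479,  218.95167001]), 'eef_rot': array([-3.14058615e+00, -6.19572243e-05,  3.77800595e-01]), 'wrist_force': array([ 0.50136387,  1.26390386, -0.03523989]), 'moment': array([-0.02304375, -0.00744984,  0.00454573]), 'finger_force': 0.0, 'finger_gap': 93.84786611135965}
```

View pics/top0.png

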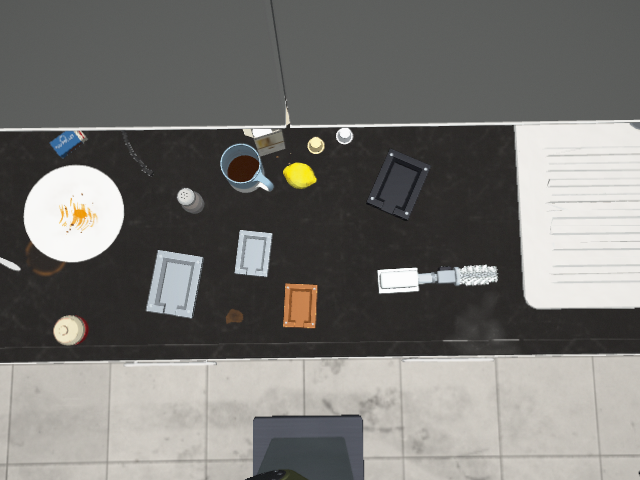

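View pics/side0.png

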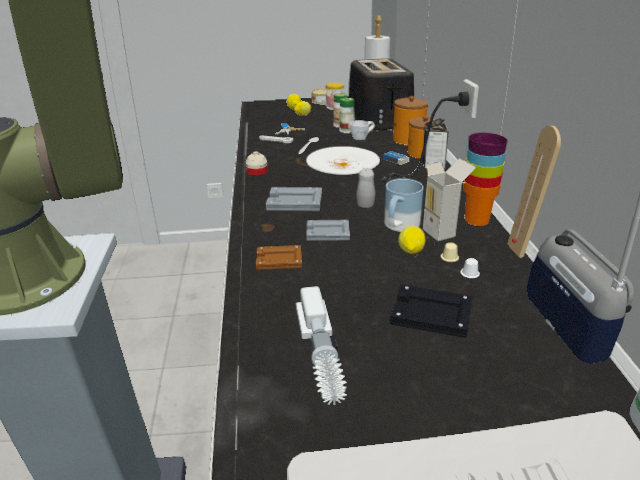

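The top view shows four holder-like things. Large grey (175,284), small grey (253,253), brown (300,306) and black (398,185). The larger grey one at (175,284) fits, since black and brown are excluded and it is the larger of the two left. The brush is at (398,280), its bristles pointing right (-y). I'll confirm with an enlarged crop.

```bash
cat > h.py <<'E'
import numpy as np,cv2
from cell import manip
from scipy.spatial.transform import Rotation as Ro
def cam(n):
    p=manip.camera_params(n);f=240/np.tan(np.radians(p['fovy']/2))
    return p,f,Ro.from_euler('xyz',p['attitude']).as_matrix()
def ray(n,uv):
    p,f,R=cam(n);d=(np.atleast_2d(uv)-[p['cx'],p['cy']])/f
    u=d.copy()
    for _ in range(20): u=d/(1+p['k1']*(u**2).sum(1,keepdims=True))
    return p['origin'],np.c_[u,np.ones(len(u))]@R.T
def plane(n,uv,z):
    o,d=ray(n,uv); return o+d*((z-o[2])/d[:,2])[:,None]
def proj(n,X):
    p,f,R=cam(n);c=(np.atleast_2d(X)-p['origin'])@R;u=c[:,:2]/c[:,2:]
    return u*(1+p['k1']*(u**2).sum(1,keepdims=True))*f+[p['cx'],p['cy']]
E
python3 - <<'E'
from h import *
im=cv2.imread('pics/top0.png')
a=cv2.resize(im[230:340,130:220],None,fx=5,fy=5,interpolation=cv2.INTER_CUBIC)[:550,:400]
b=cv2.resize(im[255:305,365:505],None,fx=2.85,fy=2.85,interpolation=cv2.INTER_CUBIC)
s=cv2.imread('pics/side0.png');c=cv2.resize(s[280:410,285:355],None,fx=3,fy=3,interpolation=cv2.INTER_CUBIC)
o=np.zeros((560,800,3),np.uint8);o[:a.shape[0],:400]=a[:, :400];o[:b.shape[0],400:400+b.shape[1]]=b[:,:400];o[150:150+c.shape[0],500:500+c.shape[1]]=c
cv2.imwrite('pics/crop1.png',o)
g=im[235:335,135:215].astype(int);m=(g.min(2)>80).astype(np.uint8)
ct=max(cv2.findContours(m,0,2)[0],key=cv2.contourArea)[:,0]+[135,235]
P=plane('top',ct.astype(float),18)
r=cv2.minAreaRect(P[:,:2].astype(np.float32));print('holder',r)
w=im[255:305,365:425].astype(int);m=(w.min(2)>205).astype(np.uint8)
ct=max(cv2.findContours(m,0,2)[0],key=cv2.contourArea)[:,0]+[365,255]
for z in(14,46):print('handle',z,cv2.minAreaRect(plane('top',ct.astype(float),z)[:,:2].astype(np.float32)))
E
```

```text
holder ((555.757568359375, 244.95606994628906), (95.24303436279297, 124.64068603515625), 80.0543212890625)
handle 14 ((557.26953125, -208.52377319335938), (46.79587173461914, 93.06855773925781), 2.606111526489258)
handle 46 ((554.9825439453125, -204.09054565429688), (45.55790328979492, 90.60637664794922), 2.6061792373657227)
```

View pics/crop1.png

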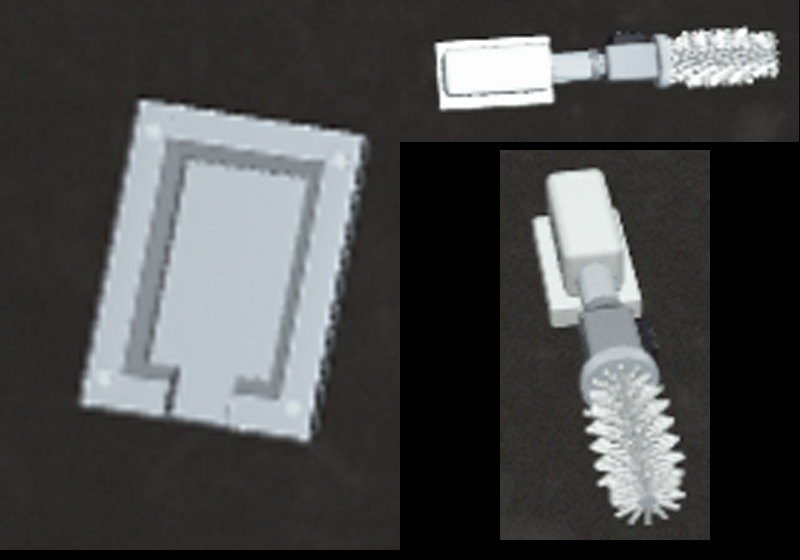

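The crop shows the large grey holder with its notch at the bottom (crop 205,400), so it points toward the robot and slightly left. The brush foot is at crop (437–553, 37–108), with the dark button on its upper (+x world) side at crop (628,38). I'll refine both poses now.

```bash
python3 - <<'E'
from h import *
def fit(n,box,th,zs,k,tag,inv=None):
    im=cv2.imread(f'pics/{n}0.png');x0,y0,x1,y1=box
    g=cv2.resize(im[y0:y1,x0:x1],None,fx=4,fy=4,interpolation=cv2.INTER_CUBIC).min(2)
    m=(g>th).astype(np.uint8);m=cv2.morphologyEx(m,cv2.MORPH_OPEN,np.ones((k,k),np.uint8))
    c=max(cv2.findContours(m,0,1)[0],key=cv2.contourArea)[:,0]
    uv=(c+.5)/4-.5+[x0,y0]
    for z in zs:
        r=cv2.minAreaRect(plane(n,uv,z)[:,:2].astype(np.float32));print(tag,n,th,z,np.round(r[0],1),np.round(r[1],1),round(r[2],2))
for th in(90,120,140): fit('top',(135,235,215,335),th,[18],5,'holder')
for th in(80,110,130): fit('side',(255,180,330,215),th,[18],3,'holder')
for th in(130,170,200): fit('top',(365,255,425,305),th,[14],50,'foot')
# axis: bristle tip & ferrule via top at z=28
im=cv2.imread('pics/top0.png').min(2)
for c0,c1 in((420,430),(458,495)):
    m=im[255:300,c0:c1]>110; ys,xs=np.nonzero(m);print('axis pt',plane('top',[[xs.mean()+c0,ys.mean()+255]],28)[0].round(1))
m=im[255:300,440:510]>110;print('tip',plane('top',[[440+np.nonzero(m.any(0))[0].max(),273]],28)[0].round(1))
E
```

```text
holder top 90 18 [556.1 245.1] [ 94.6 125.3] 79.91
holder top 120 18 [556.2 245.5] [ 92.7 124.1] 80.01
holder top 140 18 [556.4 245.3] [ 92.1 123.5] 80.02
holder side 80 18 [551.3 231.8] [126.6 126.4] 80.42
holder side 110 18 [553.1 243.4] [ 98.3 125. ] 81.47
holder side 130 18 [553.3 244.6] [ 92.9 123.6] 81.47
foot top 130 14 [ 557.1 -205. ] [75.7 48.2] 89.24
foot top 170 14 [ 561.8 -204.8] [38.  74.8] 1.58
foot top 200 14 [ 561.9 -204.9] [37.  73.7] 1.53
axis pt [ 559.3 -253.    28. ]
axis pt [ 564.4 -355.    28. ]
tip [ 567.2 -396.9   28. ]
```

```bash
python3 -m creep '[[1,[4.4,-1.5,0],-1.5],[1,[8.8,-3.1,0],-3],[1,[13.3,-4.6,0],-4.5],[1,[17.7,-6.1,0],-6],[1,[22.1,-7.7,1],-7.5],[1,[26.5,-9.2,2],-9],[1,[31,-10.8,3],-10.5],[1,[35.4,-12.3,4],-12],[1,[39.8,-13.8,5],-13.5],[1,[44.2,-15.4,6],-14.23],[1,[44.21,-15.38,8],-14.23],[1,[44.21,-15.38,10],-14.23]]' 30
```

```text
clock: 1.3
eef_pos: [557.7, -203.9, 118.3]
eef_rot: [-3.141, -0.0, 1.622]
wrist_force: [-0.1, -0.2, 0.2]
finger_gap: 94.0
finger_force: 0.0
```

```bash
python3 -m creep '[[1,[0,0,3],0],[1,[0,0,6],0],[1,[0,0,8],0],[1,[0,0,8.6],0],[0,[0,0,8.6],0],[-0.5,[0,0,8.6],0],[-1,[0,0,8.6],0],[-1,[0,0,8.6],0],[-1,[0,0,8.6],0],[-1,[0,0,8.6],0]]' 30
```

```text
clock: 2.3
eef_pos: [557.1, -205.2, 33.7]
eef_rot: [3.141, 0.0, 1.62]
wrist_force: [-0.3, 0.2, -0.1]
finger_gap: 49.6
finger_force: 0.0
```

```bash
python3 -m creep '[[-1,[0,0,0],0],[-1,[0,0,0],0],[-1,[0,0,0],0],[-1,[0,0,0],0],[-1,[0,0,0],0],[-1,[0,0,0],0]]' 40 && python3 -m creep '[[-1,[0,0,-2],0],[-1,[0,0,-5],0],[-1,[0,0,-7],0],[-1,[0,0,-7],0],[-1,[0,0,-7],0]]' && python3 - <<'E'
from h import *
for n in("top","side"): cv2.imwrite(f"pics/{n}1.png",manip.camera(n)[:,:,::-1])
s=manip.read_state();print(s['eef_pos'],s['eef_rot'],s['moment'])
a=cv2.imread('pics/top1.png')[230:330,360:520];b=cv2.imread('pics/side1.png')[150:420,220:420]
o=np.zeros((540,800,3),np.uint8);o[:250,:400]=cv2.resize(a,None,fx=2.5,fy=2.5);o[:,400:]=cv2.resize(b,None,fx=2,fy=2)
cv2.imwrite('pics/c2.png',o)
E
```

```text
clock: 2.9
eef_pos: [556.8, -205.2, 33.5]
eef_rot: [-3.141, -0.0, 1.62]
wrist_force: [-5.6, 0.1, 4.4]
finger_gap: 31.7
finger_force: 40.0
clock: 3.4
eef_pos: [556.8, -204.9, 102.3]
eef_rot: [-3.141, -0.001, 1.62]
wrist_force: [-0.9, -0.4, -5.6]
finger_gap: 31.9
finger_force: 40.0
[ 556.3674192  -204.81359171  101.54869899] [-3.13922524e+00 -1.27719701e-03  1.61961053e+00] [ 0.00570992 -0.08448552  0.01703606]
```

View pics/c2.png

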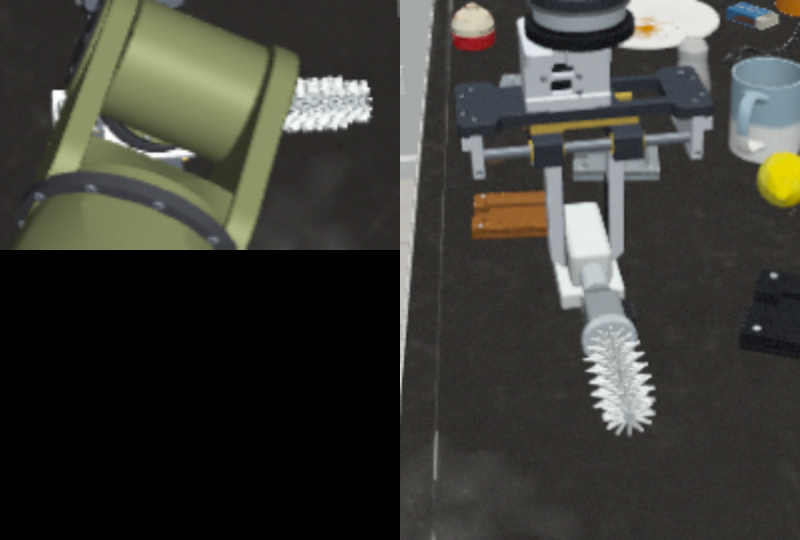

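The brush is gripped and lifted level, and the handle is square between the pads. Its bristle tip is at about (509,271) in the top picture. I'll use that to get the offset in the grip.

```bash
python3 - <<'E'
from h import *
im=cv2.imread('pics/top1.png').min(2)
m=im[255:300,475:530]>110;ys,xs=np.nonzero(m);c=xs.max()+475
T=plane('top',[[c,271]],96.5)[0];M=plane('top',[[xs.mean()+475,ys.mean()+255]],96.5)[0];print(T,M)
p=manip.read_state()['eef_pos']
o=T[:2]-192*np.array([np.cos(-1.5216),np.sin(-1.5216)]);print('origin',o,p, 'fwd off',(o-p[:2])@[np.cos(-1.5216),np.sin(-1.5216)])
E
```

```text
[ 564.64534659 -436.24262928   96.5       ] [ 562.16001326 -387.58114449   96.5       ]
origin [ 555.20346158 -244.47492917] [ 556.3674192  -204.81359171  101.54869899] fwd off 39.55611204620488
```

```bash
python3 -m creep '[[-1,[3.7,0,-1],1.7],[-1,[7.5,0,-2],3.4],[-1,[11.2,0,-2],5.1],[-1,[15,0,-2],6.8],[-1,[18.7,0.1,-2],8.5],[-1,[22.5,0.2,-2],10.2],[-1,[26.2,0.5,-2],11.9],[-1,[30,0.8,-2],13.6],[-1,[33.7,1.2,-2],15.3],[-1,[37.5,1.6,-2],17],[-1,[41.2,2,-2],18.7],[-1,[44.9,2.1,-2],20.4]]'; python3 -m creep '[[-1,[0,0,0],0.16],[-1,[0,0,0],0.16],[-1,[0,0,0],0.16],[-1,[0,0,0],0.16],[-1,[0,0,0],0.16]]'
```

```text
clock: 4.7
eef_pos: [555.7, 245.7, 121.9]
eef_rot: [3.141, 0.002, -0.167]
wrist_force: [0.7, -0.4, -5.6]
finger_gap: 31.5
finger_force: 40.0
clock: 5.2
eef_pos: [556.3, 243.5, 123.4]
eef_rot: [3.142, 0.0, -0.175]
wrist_force: [-0.0, 0.9, -5.8]
finger_gap: 31.6
finger_force: 40.0
```

The tip reading picked up the drain board's edge, so it's invalid. I'll look again at the present pose.

```bash
python3 - <<'E'
from h import *
T=plane('top',[[508.5,271]],96.5)[0];print('tip then',T, 'origin y',T[1]+191.8)
for n in("top","side"): cv2.imwrite(f"pics/{n}2.png",manip.camera(n)[:,:,::-1])
s=manip.read_state();print(s['eef_pos'],s['eef_rot'])
a=cv2.imread('pics/top2.png')[200:400,100:300];b=cv2.imread('pics/side2.png')[60:260,200:400]
cv2.imwrite('pics/c3.png',np.hstack([cv2.resize(a,None,fx=2,fy=2),cv2.resize(b,None,fx=2,fy=2,interpolation=cv2.INTER_CUBIC)]))
E
```

```text
tip then [ 565.14140879 -398.11541357   96.5       ] origin y -206.31541357494643
[556.28764762 243.78877403 123.50423159] [-3.14155170e+00 -6.34448467e-05 -1.74989187e-01]
```

View pics/c3.png

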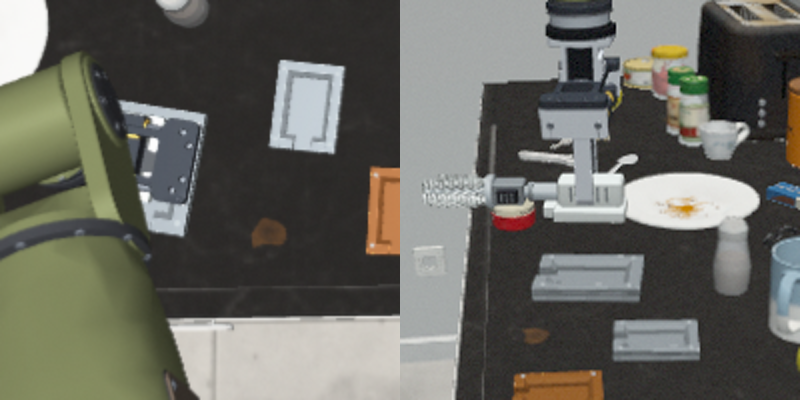

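The brush hangs level above the large holder, bristles toward the robot and foot at crop (588,210). Descending, slowly near the rim.

```bash
python3 -m creep '[[-1,[0,-0.14,2],0],[-1,[0,-0.14,4.5],0],[-1,[0,-0.14,6.5],0],[-1,[0,-0.14,7],0],[-1,[0,-0.14,7],0],[-1,[0,-0.14,7],0]]' 25; python3 -m creep '[[-1,[0,0,0.2],0],[-1,[0,0,0.4],0],[-1,[0,0,0.6],0],[-1,[0,0,0.6],0],[-1,[0,0,0.6],0]]'
```

```text
clock: 5.9
eef_pos: [557.0, 245.8, 54.7]
eef_rot: [-3.141, -0.001, -0.175]
wrist_force: [-0.3, 0.8, -5.2]
finger_gap: 32.0
finger_force: 25.0
clock: 6.4
eef_pos: [556.3, 245.9, 47.9]
eef_rot: [-3.141, -0.0, -0.175]
wrist_force: [-5.0, -0.0, 2.3]
finger_gap: 31.9
finger_force: 25.0
```

The rear (+x) chamfer is pushing the brush -x, which agrees with the side-camera estimate. I'll shift 2–3 mm that way.

```bash
python3 -m creep '[[-1,[-0.1,0,0],0],[-1,[-0.2,0,0],0],[-1,[-0.2,0,0],0],[-1,[-0.2,0,0],0]]';python3 -m creep '[[-1,[0,0,0.1],0],[-1,[0,0,0.2],0],[-1,[0,0,0.3],0],[-1,[0,0,0.3],0],[-1,[0,0,0.3],0]]'
```

```text
clock: 6.8
eef_pos: [554.4, 246.0, 47.2]
eef_rot: [3.141, 0.0, -0.175]
wrist_force: [0.2, 0.3, -5.2]
finger_gap: 32.0
finger_force: 25.0
clock: 7.3
eef_pos: [554.2, 246.2, 44.9]
eef_rot: [3.142, 0.0, -0.174]
wrist_force: [-6.7, -1.2, 3.0]
finger_gap: 31.8
finger_force: 25.0
```

```bash
python3 -m creep '[[-1,[-0.1,0,0],0],[-1,[-0.2,0,0],0],[-1,[-0.2,0.03,0],0],[-1,[-0.2,0.03,0],0]]';python3 -m creep '[[-1,[0,0,0.1],0],[-1,[0,0,0.2],0],[-1,[0,0,0.3],0],[-1,[0,0,0.3],0],[-1,[0,0,0.3],0]]'
```

```text
clock: 7.7
eef_pos: [552.3, 246.0, 44.2]
eef_rot: [3.141, 0.0, -0.175]
wrist_force: [1.0, -0.1, -5.2]
finger_gap: 31.8
finger_force: 25.0
clock: 8.2
eef_pos: [552.4, 246.2, 42.6]
eef_rot: [-3.141, -0.0, -0.175]
wrist_force: [-8.1, -2.1, 8.3]
finger_gap: 31.7
finger_force: 25.0
```

```bash
python3 -m creep '[[-1,[-0.1,0.03,0],0],[-1,[-0.2,0.05,0],0],[-1,[-0.2,0.05,0],0],[-1,[-0.2,0.05,0],0]]';python3 -m creep '[[-1,[0,0,0.1],0],[-1,[0,0,0.2],0],[-1,[0,0,0.2],0],[-1,[0,0,0.2],0]]'
```

```text
clock: 8.6
eef_pos: [551.3, 246.2, 42.3]
eef_rot: [-3.14, -0.002, -0.175]
wrist_force: [5.6, -0.4, 4.1]
finger_gap: 32.3
finger_force: 25.0
clock: 9.0
eef_pos: [551.9, 246.2, 41.0]
eef_rot: [-3.14, -0.004, -0.175]
wrist_force: [5.6, -0.4, 9.7]
finger_gap: 31.7
finger_force: 25.0
```

```bash
python3 -m creep '[[-1,[0.05,0,0],0],[-1,[0.1,0,0],0],[-1,[0.1,0,0],0],[-1,[0.1,0,0],0]]';python3 -m creep '[[-1,[0,0,0.1],0],[-1,[0,0,0.2],0],[-1,[0,0,0.2],0],[-1,[0,0,0.2],0]]'
```

```text
clock: 9.4
eef_pos: [552.1, 246.1, 40.8]
eef_rot: [-3.14, -0.002, -0.175]
wrist_force: [0.8, -0.2, 11.5]
finger_gap: 32.0
finger_force: 25.0
clock: 9.8
eef_pos: [552.8, 246.0, 39.0]
eef_rot: [-3.14, -0.004, -0.175]
wrist_force: [4.8, -0.5, 10.4]
finger_gap: 31.8
finger_force: 25.0
```

```bash
python3 -m creep '[[-1,[0.06,0,0],0],[-1,[0.06,0,0.1],0],[-1,[0.06,0,0.2],0],[-1,[0.06,0,0.2],0],[-1,[0.06,0,0.2],0]]'
```

```text
clock: 10.3
eef_pos: [553.2, 246.1, 38.5]
eef_rot: [-3.14, -0.003, -0.174]
wrist_force: [-5.2, -3.1, 28.0]
finger_gap: 31.6
finger_force: 25.0
```

```bash
python3 -m creep '[[0.1,[0,0,0],0],[0.1,[0,0,0],0],[0.1,[0,0,0],0],[0.1,[0,0,-0.3],0],[0.1,[0,0,-3],0],[0.1,[0,0,-6],0],[0.1,[-1,0,-10],0],[0.1,[-5,0,-12],0],[0.1,[-9,0,-13],0],[0.1,[-9,0,-13],0],[0.1,[-9,0,-13],0]]'; python3 - <<'E'
from h import *
for n in("top","side"): cv2.imwrite(f"pics/{n}3.png",manip.camera(n)[:,:,::-1])
a=cv2.imread('pics/top3.png')[220:350,120:220];b=cv2.imread('pics/side3.png')[150:250,200:340]
o=np.zeros((560,800,3),np.uint8);o[:520,:400]=cv2.resize(a,None,fx=4,fy=4);o[:280,400:792]=cv2.resize(b,None,fx=2.8,fy=2.8,interpolation=cv2.INTER_CUBIC)
cv2.imwrite('pics/c4.png',o)
E
```

```text
clock: 11.4
eef_pos: [463.2, 261.6, 166.0]
eef_rot: [-3.141, -0.001, -0.174]
wrist_force: [0.5, 0.6, -0.1]
finger_gap: 51.8
finger_force: 0.0
```

View pics/c4.png

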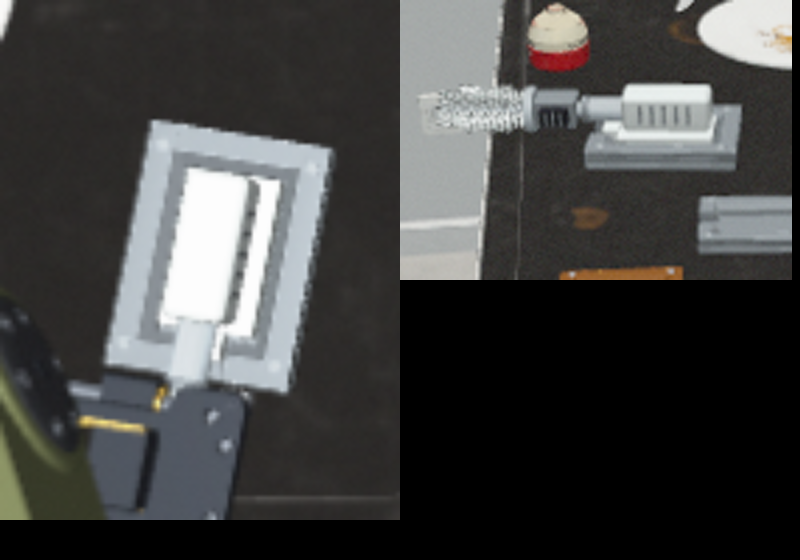

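The foot sits square in the large holder's pocket: top crop (220,250), tongue in the notch at (215,345). The side view shows it level, with the brush pushed in and the button side facing the camera at (555,115). Now down to the collar.

```bash
python3 -m creep '[[0.2,[-0.15,0,4],0],[0.2,[-0.15,0,8],0],[0.2,[-0.15,0,11.5],0],[0.2,[-0.15,0,13],0],[0.2,[-0.15,0,13.6],0],[0.2,[-0.15,0,13.6],0],[0.2,[-0.15,0,13.6],0]]' 25; python3 -m creep '[[-0.3,[0,0,0],0],[-0.5,[0,0,0],0],[-1,[0,0,0],0],[-1,[0,0,0],0],[-1,[0,0,0],0],[-1,[0,0,0],0],[-1,[0,0,0],0],[-1,[0,0,0],0]]'
```

```text
clock: 12.2
eef_pos: [462.5, 261.7, 30.1]
eef_rot: [-3.141, -0.001, -0.175]
wrist_force: [0.5, 1.1, 1.2]
finger_gap: 56.4
finger_force: 0.0
clock: 13.0
eef_pos: [461.9, 261.9, 29.7]
eef_rot: [-3.141, -0.0, -0.174]
wrist_force: [-3.3, 4.0, 5.4]
finger_gap: 25.4
finger_force: 25.0
```

```bash
python3 -m creep '[[-1,[0,0,0],0],[-1,[0,0,0],0]]'; python3 - <<'E'
from h import *
b=manip.camera('side')[:,:,::-1];cv2.imwrite('pics/side4.png',b)
cv2.imwrite('pics/c5.png',cv2.resize(b[120:240,180:340],None,fx=5,fy=5,interpolation=cv2.INTER_CUBIC))
s=manip.read_state();print(s['finger_gap'],s['wrist_force'],s['moment'])
E
```

```text
clock: 13.2
eef_pos: [461.8, 261.9, 29.7]
eef_rot: [-3.141, -0.0, -0.174]
wrist_force: [-2.4, 4.8, 4.0]
finger_gap: 25.7
finger_force: 25.0
25.824992375785847 [-3.17327465  4.52469638  3.96133796] [0.82378447 0.50568391 0.26035302]
```

View pics/c5.png

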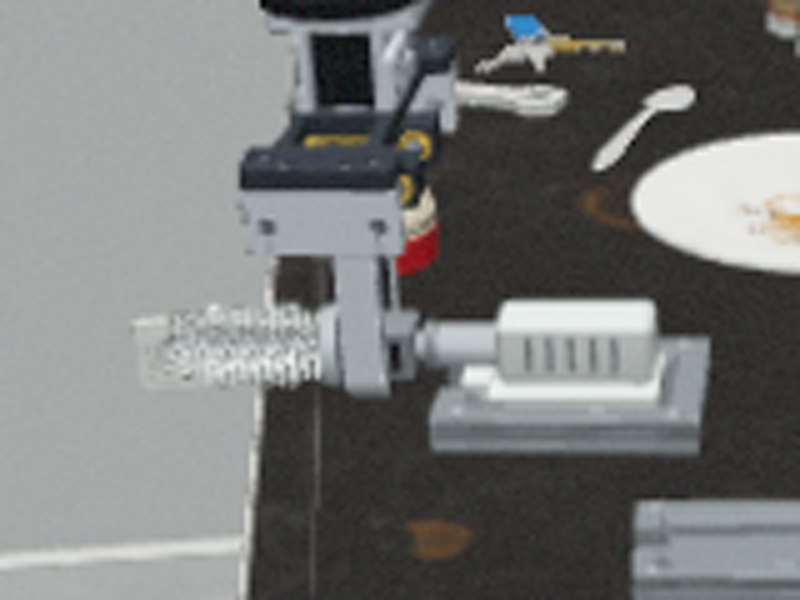

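The finger sits on the front two thirds of the button (dark part still visible at 395,355), so the pad is perhaps 5 mm forward of centre. I'll check the seating with projected foot corners before pulling.

```bash
python3 - <<'E'
from h import *
b=cv2.imread('pics/side4.png');x0,y0=240,175;k=8
o=cv2.resize(b[y0:y0+45,x0:x0+90],None,fx=k,fy=k,interpolation=cv2.INTER_CUBIC)
R=np.array([[np.cos(np.radians(170)),-np.sin(np.radians(170))],[np.sin(np.radians(170)),np.cos(np.radians(170))]])
def pts(l,z,c=(553.3,244.8)): return np.c_[np.array(l)@R.T+c,np.full(len(l),z)]
def rect(a,b,w): return [(a,w),(b,w),(b,-w),(a,-w)]
for l,z,col in((rect(-62,62,46),18,(0,0,255)),(rect(-40,40,24),20,(0,255,0)),(rect(-37,37,16),52,(255,0,0)),(rect(-37,37,16),20,(255,255,0)),([(74,13),(110,13),(80,20),(104,20)],34,(255,0,255))):
    for p in proj('side',pts(l,z)): cv2.circle(o,tuple(int(v) for v in ((p-[x0,y0]+.5)*k)),4,col,-1)
cv2.imwrite('pics/c6.png',o)
E
```

```text
(no output)
```

View pics/c6.png

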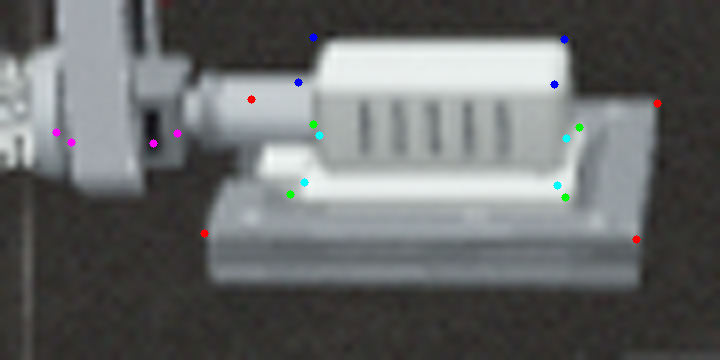

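Foot corners and block top match the seated prediction within about 1 px, level and at the right height. The collar is about 4 mm further back than my grip, so I'll re-pinch centred on the button.

```bash
python3 -m creep '[[0,[0,0,0],0],[0,[0,0,0],0],[0,[0,0,0],0],[0,[0.4,0,0],0],[0,[0.4,0,0],0],[-0.5,[0.4,0,0],0],[-1,[0.4,0,0],0],[-1,[0.4,0,0],0],[-1,[0.4,0,0],0],[-1,[0.4,0,0],0],[-1,[0.4,0,0],0],[-1,[0.4,0,0],0]]' 25; python3 -m creep '[[-1,[0,0,0],0],[-1,[0,0,0],0],[-1,[0,0,0],0]]'
```

```text
clock: 14.45
eef_pos: [465.7, 261.0, 29.4]
eef_rot: [-3.142, 0.0, -0.174]
wrist_force: [-1.5, 2.6, -1.6]
finger_gap: 25.8
finger_force: 25.0
clock: 14.75
eef_pos: [465.7, 260.9, 29.4]
eef_rot: [3.142, 0.0, -0.175]
wrist_force: [-1.3, 3.5, -1.3]
finger_gap: 26.0
finger_force: 25.0
```

```bash
python3 -m creep '[[-1,[-0.2,0,0],0],[-1,[-0.4,0,0],0],[-1,[-0.6,0,0],0],[-1,[-0.6,0,0],0]]'
```

```text
clock: 15.15
eef_pos: [459.7, 261.8, 29.4]
eef_rot: [3.141, 0.0, -0.175]
wrist_force: [1.9, -1.0, -3.6]
finger_gap: 25.9
finger_force: 25.0
```

The pull costs about 4 N over 6 mm, so the slide is free. Continuing.

```bash
python3 -m creep '[[-1,[-0.5,0,0],0],[-1,[-1,0,0],0],[-1,[-1.5,0,0],0],[-1,[-2,0,0],0],[-1,[-2.5,0,0],0],[-1,[-3,0,0],0],[-1,[-3.5,0,0],0],[-1,[-3.5,0,0],0]]'; python3 -m creep '[[-1,[-0.5,0,0],0],[-1,[-1,0,0],0],[-1,[-1.5,0,0],0],[-1,[-2,0,0],0],[-1,[-2.5,0,0],0],[-1,[-3,0,0],0],[-1,[-3.5,0,0],0],[-1,[-4,0,0],0],[-1,[-4.5,0,0],0],[-1,[-4.5,0,0],0]]'
```

```text
clock: 15.95
eef_pos: [424.7, 268.1, 29.5]
eef_rot: [3.141, 0.0, -0.174]
wrist_force: [1.8, -3.2, -3.7]
finger_gap: 25.7
finger_force: 25.0
clock: 16.95
eef_pos: [380.5, 275.9, 29.5]
eef_rot: [3.142, 0.0, -0.174]
wrist_force: [3.1, -2.8, -2.5]
finger_gap: 25.8
finger_force: 25.0
```

```bash
python3 -m creep '[[-1,[-0.4,0,0],0],[-1,[-0.8,0,0],0],[-1,[-1.1,0,0],0],[-1,[-1.1,0,0],0]]'; python3 -m creep '[[-1,[-0.1,0,0],0],[-1,[-0.2,0,0],0],[-1,[-0.2,0,0],0],[-1,[-0.2,0,0],0]]';python3 -m creep '[[-1,[-0.1,0,0],0],[-1,[-0.2,0,0],0],[-1,[-0.2,0,0],0],[-1,[-0.2,0,0],0]]'
```

```text
clock: 17.35
eef_pos: [370.1, 277.8, 29.5]
eef_rot: [-3.142, 0.0, -0.174]
wrist_force: [2.6, -1.6, -1.4]
finger_gap: 25.9
finger_force: 25.0
clock: 17.75
eef_pos: [368.4, 278.1, 29.5]
eef_rot: [-3.141, -0.0, -0.175]
wrist_force: [3.4, -3.0, -1.9]
finger_gap: 25.3
finger_force: 25.0
clock: 18.15
eef_pos: [366.3, 278.5, 29.5]
eef_rot: [-3.142, 0.0, -0.175]
wrist_force: [3.5, -2.6, -1.0]
finger_gap: 25.9
finger_force: 25.0
```

```bash
python3 -m creep '[[-1,[-0.1,0,0],0],[-1,[-0.1,0,0],0],[-1,[-0.1,0,0],0]]';python3 -m creep '[[-1,[-0.1,0,0],0],[-1,[-0.1,0,0],0],[-1,[-0.1,0,0],0]]'; python3 - <<'E'
from h import *
b=manip.camera('side')[:,:,::-1];cv2.imwrite('pics/side5.png',b)
cv2.imwrite('pics/c7.png',cv2.resize(b[130:230,180:340],None,fx=5,fy=5,interpolation=cv2.INTER_CUBIC))
E
```

```text
clock: 18.45
eef_pos: [365.3, 278.6, 29.5]
eef_rot: [-3.142, -0.0, -0.175]
wrist_force: [3.9, -1.2, -1.0]
finger_gap: 25.9
finger_force: 25.0
clock: 18.75
eef_pos: [364.3, 278.8, 29.5]
eef_rot: [-3.142, 0.0, -0.175]
wrist_force: [3.2, -0.8, -1.4]
finger_gap: 25.8
finger_force: 25.0
```

View pics/c7.png

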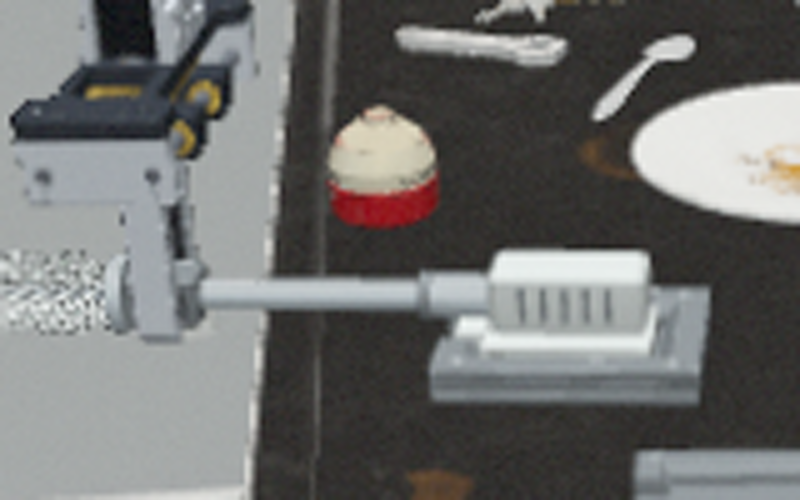

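The telescope is drawn out, and the foot still sits level in the holder (block at 490–651, 250). The handle has only taken up its forward clearance. I'll keep creeping until the force rises at the rigid stop.

```bash
for i in 1 2 ; do python3 -m creep '[[-1,[-0.1,0,0],0],[-1,[-0.1,0,0],0],[-1,[-0.1,0,0],0]]' | egrep 'pos|wrist|rot'; done
```

```text
eef_pos: [364.1, 278.9, 29.6]
eef_rot: [-3.141, -0.002, -0.175]
wrist_force: [10.7, -4.4, -4.0]
eef_pos: [364.0, 279.1, 29.8]
eef_rot: [-3.14, -0.003, -0.174]
wrist_force: [17.1, -6.7, -6.3]
```

The rigid second stop is reached: force climbs to 17 N with no motion. I'll ease to a moderate pull and verify.

```bash
python3 -m creep '[[-1,[0.08,0,0],0],[-1,[0.08,0,0],0],[-1,[0.08,0,0],0],[-1,[0.08,0,0],0],[-1,[0.08,0,0],0]]'; python3 - <<'E'
from h import *
b=manip.camera('side')[:,:,::-1];cv2.imwrite('pics/side6.png',b)
a=cv2.imread('pics/side4.png')
f=lambda i:cv2.resize(i[175:212,240:330],None,fx=8,fy=8,interpolation=cv2.INTER_CUBIC)
cv2.imwrite('pics/c8.png',np.vstack([f(a),f(b)]))
E
```

```text
clock: 19.9
eef_pos: [364.1, 279.0, 29.7]
eef_rot: [-3.141, -0.002, -0.174]
wrist_force: [10.8, -4.3, -4.6]
finger_gap: 25.8
finger_force: 25.0
```

View pics/c8.png

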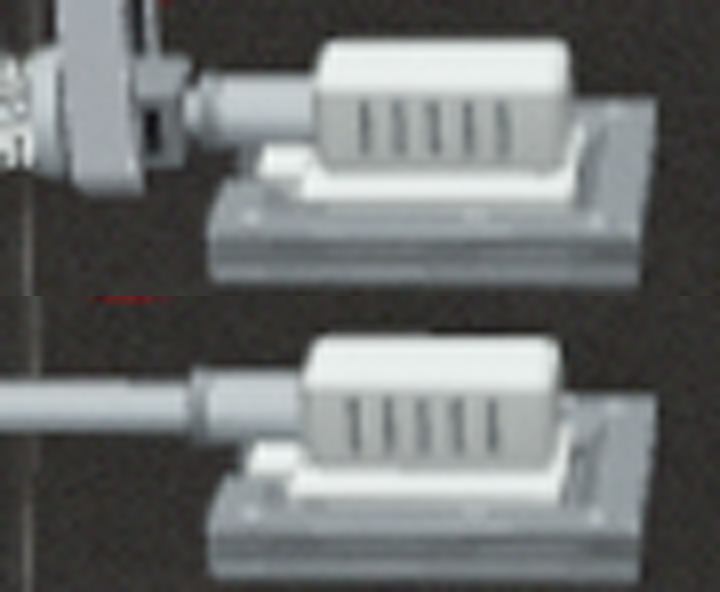

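The foot is level and no higher than before pulling (block top 40 vs 41, foot edge 198 vs 201), tongue in the notch. I'll take off the small upward load at the collar and ease the pull slightly.

```bash
python3 -m creep '[[-1,[0.02,0,0.04],0],[-1,[0.02,0,0.04],0],[-1,[0.02,0,0.04],0],[-1,[0.02,0,0.04],0]]'; python3 -m creep '[[-1,[0,0,0],0],[-1,[0,0,0],0],[-1,[0,0,0],0],[-1,[0,0,0],0],[-1,[0,0,0],0],[-1,[0,0,0],0]]'
```

```text
clock: 20.35
eef_pos: [364.1, 279.1, 29.4]
eef_rot: [-3.141, -0.002, -0.174]
wrist_force: [7.6, -3.6, -1.1]
finger_gap: 26.0
finger_force: 25.0
clock: 20.95
eef_pos: [364.1, 279.1, 29.4]
eef_rot: [-3.141, -0.002, -0.174]
wrist_force: [8.5, -2.6, -1.0]
finger_gap: 25.7
finger_force: 25.0
```

Steady at the stop with about 8.5 N of pull, above the 4 N spring, and little vertical load.

```bash
python3 -c "
from cell import manip
print(manip.sign_off())"
```

```text
the job is handed in; nothing more can be done
None
```

I handed the job in at about 21 s: the foot looks level and fully down in the large grey holder, and the pinched brush is held at its second stop, where the pull rose to 17 N with no more travel (eased to 8.5 N); the mug, lemon and mill were left alone.

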